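Put away the stock after an ointment is made

ROBOT

A 6-joint arm with a two-finger parallel gripper is mounted at the origin on the work surface. World frame = base frame: x ahead of the robot, y to its left, z up, the work surface at z = 0. Lengths are in m, angles in rad, forces in N, time in s.
With the tool pointing down it reaches from about 0.275 to 0.85 m from the base axis. Payload 5.2 kg.
Tool frame: the origin (TCP) lies at the very end of the fingers, on their centre line; the grasp point (between the pads) lies 19 mm behind it; z points along the fingers, y is the direction in which the jaws open and shut (so a half turn about z gives the same grasp; the last joint's range is limited). The gripper opens to 85 mm and grips with 20 to 120 N. Pads are 22 mm wide; open, the fingers measure 114 mm over their backs; the gripper's body (76 mm by 85 mm) begins 54 mm behind the grasp point. The pads swing forward as they close: fully open they stand 13 mm farther back than shut.
Start: joints at [-1.419, 0.259, 1.535, -0, 1.348, -0.203], TCP at [0.191, -0.516, 0.231] pointing down, gripper open.
Joint ranges: [-3.14, 3.14], [-0.91, 2.08], [0.19, 2.58], [-1.22, 4.36], [0.22, 2.71], [-3.12, 3.12]. Speed limits (rad/s): [2.57, 2.57, 3.14, 3.14, 3.14, 3.14].

INTERFACE

Orientations are given as a rotation vector (axis times angle).
In Python, from station import manip gives the robot as it stands.
- The arm moves only by the tool arm_command, never from a script. Its argument "commands" is a list that holds one entry, the list of rows, each a list of 5 numbers: the finger opening in mm, from 0 to 85.4, then the shift along the tool's x, y, z in mm, then the turn about the tool's z in rad. In form: [[[jaw, tx, ty, tz, twist], ...]]. A call has 1 to 5 rows; each row shifts and turns the commanded pose from where the row before left it, along the tool's axes as they then stand; what a row does not reach is not made up. A row lasts 1/12 s, in which the tool goes at most 41.7 mm and 7.16 degrees, less where a joint would pass 70% of its speed; a pose out of reach is approached as far as the arm can. A call is refused whole if a number of a shift passes 41.7 or a number of a turn 0.125, either way. A call with a gripper value outside its range is refused whole. The fingers move at their own pace and stop on an object; "force" is the grip in N (left out, the last holds). Time passes only in rows, so rows that do not move let the fingers close. It gives the time, the measured TCP pose, the force and the opening at its end, in the units of the state.
- manip.get_state(): the state, without advancing time (a new reading comes with each control period).
- manip.capture(name): name is "side" or "top"; returns a dict with "pixels" (420x560x3 uint8, red, green, blue), "depth" (420x560 float32, m along the optical axis (not along the pixel's ray), 0 where there is no reading), "mtx" (3x3 intrinsics, pixels), "rvec" (rotation vector, rad) and "tvec" (3), from world to camera coordinates, as OpenCV has them. Camera axes: x right, y down, z forward; pixel columns grow to the right and rows downward; lengths in m; the calibration is good to about 2 mm. A picture is of the moment at which its call begins.
- manip.job_done(): hands the job in, once; it reports no verdict.
Trained networks look in a picture, given as the dict that the camera call returned (one of the last four; its "shot" number tells which), for a name from the list of things; names that differ only in an ending like _2 or _b are one class to them, and where a whole thing is asked for, a point or a joint stands for the part that bears it (a point fixed in the world has none). Each returns a list of dicts, best first, with "conf" (0 to 1); they miss things now and then, are a little off and sometimes report something else, mostly with a low value. They report only what shows in the picture. A call takes as long as a camera call.
- manip.search_frame(picture, name): "box" ([left, top, width, height] in pixels, round what is visible of it).
- manip.cut_out(picture, name): "mask" (420x560 bool, what is visible of it) and "box" ([left, top, width, height] in pixels, round what is visible of it).
The state is a dict: "t": time; "joint_positions": joint angles; "joint_velocities": joint speeds; "tau": joint torques, N m; "position": TCP position; "ee_rot": TCP orientation; "force": force on the tool from outside, world axes, zero at the start; "moment": the same for the moment, N m; "finger_gap": opening from 0.0 (shut) to 1.0 (fully open).
Only numpy, scipy, OpenCV 4.12 (cv2) and the standard library are available. Lean on these libraries where they do the work, as an engineer would, in place of code of your own. Each camera call takes 0.05 s, during which the arm holds its last target. There are 200 camera calls.

TASK

Clear the compounding bench: stand the two brown glass jars in the empty bays of the blue tray and the two red-lidded white pots in the empty bays of the yellow tray, one to a bay, and lay the used spatula flat on the floor of the steel washing-up tray. Stand all four upright, set the glass down gently, tip nothing over, and leave the jar and the pot that already stand in the trays where they are.

Things in the scene. Friction and masses are not known exactly. Their poses are not given: they have to be found in the camera images.
- jar_large: Large brown glass powder jar with a black screw lid and a white label, loose, upright on the bench. Glass body 54 mm in diameter from the base to 63 mm up, then a short shoulder; lid 48 mm in diameter, 73 to 95 mm up; about 190 g. Origin: centre of the underside; z up along its axis.
- jar_small: Small brown glass powder jar with a black screw lid and a white label, loose, upright on the bench. Glass body 46 mm in diameter from the base to 46 mm up, then a short shoulder; lid 40 mm in diameter, 56 to 78 mm up; about 130 g. Origin: centre of the underside; z up along its axis.
- pot_large: Large white plastic ointment pot with a red screw lid, loose, upright on the bench. 64 mm tall; lid 60 mm in diameter, 46 to 64 mm up; body below it 57 mm in diameter; about 130 g. Origin: centre of the underside; z up along its axis.
- pot_small: Small white plastic ointment pot with a red screw lid, loose, upright on the bench. 52 mm tall; lid 52 mm in diameter, 34 to 52 mm up; body below it 49 mm in diameter; about 90 g. Origin: centre of the underside; z up along its axis.
- spatula: Used ointment spatula lying flat on the bench: dark wooden handle 85 x 18 mm, 18 mm high, then a steel blade 22 mm wide, 2.5 mm thick, 7 mm above the bench; about 70 g. Origin: centre of the handle's underside (balance point up to 15 mm from it towards the blade). x runs along the tool: handle's end at x = -42 mm, blade's tip at x = +128 mm. z up.
- jar_tray: Blue plastic tray for brown jars: 80 x 232 mm, 22 mm high, three 72 mm square bays in a row, floor and walls 4 mm thick (floor's top 4 mm above the origin). Bay centres at y = -76, 0 and +76 mm; the one at y = +76 mm already holds a jar, the others are empty. Fixed to the bench. Origin: centre of the underside; z up, y along the row of bays, x across it.
- pot_tray: Yellow plastic tray for ointment pots: 86 x 250 mm, 22 mm high, three 78 mm square bays in a row, floor and walls 4 mm thick (floor's top 4 mm above the origin). Bay centres at y = -82, 0 and +82 mm; the one at y = -82 mm already holds a pot, the others are empty. Fixed to the bench. Origin: centre of the underside; z up, y along the row of bays, x across it.
- wash_tray: Stainless-steel washing-up tray, empty: 116 mm (x) by 226 mm (y), rolled rim 27 mm high, walls and floor 3 mm thick (the floor's top is 3 mm above the origin), inside 110 mm by 220 mm. Fixed to the bench. Origin: centre of the underside; z up, y along its long side.
- stock_jar: Brown glass jar, the same size as the large one, already standing in the end bay (y = +76 mm) of the blue tray. Not to be disturbed. Origin: centre of the underside; z up along its axis.
- stock_pot: White pot with a red lid, the same size as the large one, already standing in the end bay (y = -82 mm) of the yellow tray. Not to be disturbed. Origin: centre of the underside; z up along its axis.

How it is judged:
By the outcome, as a careful person would: the job done as asked, in the order asked, and still so for the second after the job is handed in, with the robot touching nothing.
It also fails if it takes over 112 s, if anything falls off the work surface, if the arm or the gripper's body presses on something with over 40 N, if the wrist force passes 120 N, or if a joint passes its speed limit or range.

## Working session

There is one attempt and no reset: what is moved stays moved. The work goes in short steps, Python scripts to look and compute and a tool call to move; the robot and the scene stay as the last step left them, time stands still between calls to the robot, and variables do not carry over. Pictures are saved under pics/ and viewed, about 12 in all and at most 16, crops included, and the job is handed in when it is done.

Besides the shell and the picture viewer there is one more tool, called after ">>>" as name(argument=value, ...), one argument or row to a line, values as JSON. arm_command: Moves the arm, as the interface text tells. Its arguments: {"type":"object","properties":{"commands":{"type":"array"},"force":{"type":"number"}},"required":["commands"]}

```bash
mkdir -p pics; ls
python3 - <<'E'
from station import manip
import cv2
s=manip.get_state();print(s['t'],s['position'],s['ee_rot'],s['force'],s['finger_gap'])
for n in("top","side"):
    p=manip.capture(n);cv2.imwrite(f"pics/{n}0.png",p['pixels'][:,:,::-1]);print(n,p['mtx'].tolist(),p['rvec'],p['tvec'])
E
```

```text
pics
0.0 [ 0.19102384 -0.51521002  0.23047744] [-3.09049433e+00 -5.54090896e-01 -1.24992878e-04] [0.10019727 0.30591951 0.84943789] 0.9943185241620593
top [[397.7604750795371, 0.0, 281.1677136347055], [0.0, 397.7604750795371, 210.84033092535554], [0.0, 0.0, 1.0]] [ 2.17954795 -2.18475405  0.14956771] [0.02538798 0.47484644 0.97369169]
side [[457.3612180450641, 0.0, 270.5221951367505], [0.0, 457.3612180450641, 210.5304190614035], [0.0, 0.0, 1.0]] [ 0.61876872 -2.39910906  1.42328543] [0.45730454 0.13367676 0.93970122]
```

View pics/top0.png

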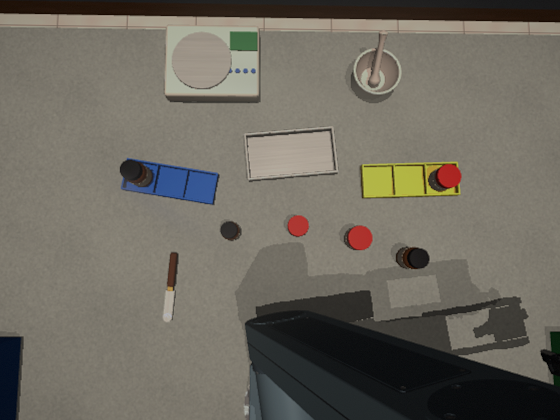

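View pics/side0.png

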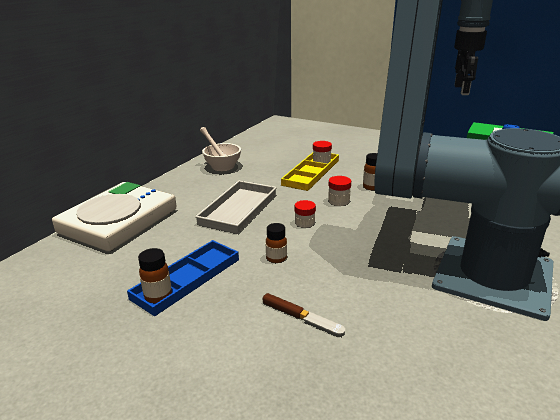

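The top view shows jar_small at about (231,231), pot_small (298,226), pot_large (360,238), jar_large (413,258) and the spatula handle (173,268) with its blade tip at (168,318). The trays are at blue (170,182), steel (290,153) and yellow (411,180). The side view agrees with this layout.

```bash
cat > h.py <<'E'
from station import manip
import numpy as np, cv2
from scipy.optimize import least_squares
def cam(p):
    return cv2.Rodrigues(np.array(p['rvec']))[0],np.array(p['tvec']).ravel(),np.array(p['mtx'])
def ray(p,uv,z):  # pixels -> world points on plane z
    R,t,K=cam(p); uv=np.atleast_2d(uv).astype(float)
    d=np.c_[uv,np.ones(len(uv))]@np.linalg.inv(K).T@R; c=-R.T@t
    return c+d*((z-c[2])/d[:,2:3])
def cloud(p,mask):
    R,t,K=cam(p); v,u=np.nonzero(mask&(p['depth']>0)); d=p['depth'][v,u]
    return (np.c_[u,v,np.ones(len(u))]@np.linalg.inv(K).T*d[:,None]-t)@R
def contour(m):
    return max(cv2.findContours(m.astype(np.uint8),cv2.RETR_EXTERNAL,cv2.CHAIN_APPROX_NONE)[0],key=cv2.contourArea)[:,0]
DIM=dict(jar_large=(.095,.024),jar_small=(.078,.020),pot_large=(.064,.030),pot_small=(.052,.026))
def lid(P,h,r,z0=0):
    top=P[P[:,2]>np.percentile(P[:,2],98)-.008]
    hi=top[abs(top[:,2]-np.median(top[:,2]))<.005]
    return hi[:,:2].mean(0),(hi[:,:2].max(0)+hi[:,:2].min(0))/2,np.median(hi[:,2]),len(hi)
E
python3 - <<'E'
from h import *
np.set_printoptions(precision=4,suppress=True)
ps={n:manip.capture(n) for n in("top","side")}
for cn,p in ps.items():
    print(cn)
    for n in list(DIM)+['stock_jar','stock_pot']:
        for r in manip.cut_out(p,n)[:3]:
            P=cloud(p,r['mask'])
            if len(P)>10: print(n,round(r['conf'],2),r['box'],*lid(P,0,0))
    for n,z in dict(jar_tray=.022,pot_tray=.022,wash_tray=.027,spatula=.012).items():
        for r in manip.cut_out(p,n)[:1]:
            if cn=='top':
                c=contour(r['mask']);W=ray(p,c,z)[:,:2]
                (x,y),(w,h),a=cv2.minAreaRect((W*1000).astype(np.float32))
                print(n,round(r['conf'],2),r['box'],x,y,w,h,a)
            P=cloud(p,r['mask']);print('  cloud z pct',np.percentile(P[:,2],[5,50,95]),P.min(0),P.max(0))
            if n=='spatula':
                Hh=P[P[:,2]>.0135]; print('handle',len(Hh),Hh.mean(0)); q=P[:,:2]-P[:,:2].mean(0); v=np.linalg.svd(q)[2][0]; s=q@v;print('axis',v,P[s.argmin()],P[s.argmax()])
E
```

```text
top
jar_large 0.87 [394.5, 247.3, 33.9, 21.6] [ 0.3578 -0.2951] [ 0.358 -0.295] 0.09363885458145964 329
jar_small 0.83 [223.3, 220.9, 15.3, 18.3] [0.426  0.1498] [0.4265 0.1503] 0.07710635334632415 216
jar_small 0.65 [343.8, 226.4, 27.7, 21.4] [ 0.4067 -0.1639] [ 0.4062 -0.1645] 0.0628301424380068 460
jar_small 0.44 [119.1, 160.2, 97.9, 45.7] [0.5486 0.295 ] [0.5499 0.3056] 0.020634824968361776 487
pot_large 0.7 [345.1, 226.9, 29.0, 21.8] [ 0.4072 -0.1644] [ 0.4075 -0.1648] 0.06280381521264454 481
pot_small 0.56 [222.8, 218.4, 15.2, 21.7] [0.4261 0.15  ] [0.4265 0.1503] 0.07712694165354327 219
pot_small 0.54 [287.6, 213.3, 23.6, 24.5] [ 0.4372 -0.016 ] [ 0.4375 -0.0159] 0.051054086444303336 343
stock_jar 0.66 [121.8, 159.3, 30.0, 23.9] [0.5655 0.3765] [0.5664 0.3764] 0.0982116896021635 312
stock_pot 0.67 [164.6, 254.5, 13.7, 68.2] [0.3222 0.2953] [0.2893 0.2982] 0.016077686180928943 279
stock_pot 0.56 [429.6, 161.1, 30.6, 29.9] [ 0.5583 -0.3881] [ 0.5582 -0.389 ] 0.06668489540090788 451
jar_tray 0.55 [119.6, 161.8, 98.8, 42.9] 551.9227294921875 304.2627868652344 236.11544799804688 82
[... 1243 characters left out ...]
41 -0.0091] [ 0.4345 -0.0124] 0.053814159166722095 172
stock_jar 0.7 [139.0, 250.2, 31.4, 52.6] [0.562  0.3827] [0.5637 0.3801] 0.10080595718018062 322
stock_pot 0.64 [315.8, 142.5, 17.1, 25.2] [ 0.5551 -0.3819] [ 0.5565 -0.3849] 0.07004981459796597 116
  cloud z pct [0.0046 0.0115 0.0243] [0.4939 0.187  0.0006] [0.6132 0.4285 0.0267]
  cloud z pct [0.0047 0.013  0.0246] [ 0.5097 -0.436   0.0007] [ 0.6037 -0.1788  0.028 ]
  cloud z pct [0.0039 0.0077 0.029 ] [ 0.5543 -0.1673  0.0007] [0.7243 0.1219 0.0319]
  cloud z pct [0.0085 0.0124 0.0203] [ 0.2054  0.2892 -0.0006] [0.3693 0.3171 0.0222]
handle 341 [0.3196 0.301  0.018 ]
axis [-0.9991  0.0427] [0.3693 0.3    0.0158] [0.2054 0.3091 0.0105]
```

```bash
cat > plan.py <<'E'
import sys,numpy as np
from scipy.spatial.transform import Rotation as Ro
from h import manip
def pose():
    s=manip.get_state(); M=Ro.from_rotvec(s['ee_rot']).as_matrix()
    return s,np.array(s['position'])*1000,np.arctan2(M[1,0],M[0,0])
if __name__=="__main__":   # plan.py jaw rows x y z psi_deg [rows x y z psi ...]   (mm)
    s,p,psi=pose(); a=list(map(float,sys.argv[1:])); jaw=a[0]; out=[]
    print('t %.2f'%s['t'],'pos',p.round(1),'psi %.2f'%np.degrees(psi),'F',np.round(s['force'],1),'gap',round(s['finger_gap'],3))
    for i in range(1,len(a),5):
        n,x,y,z,g=a[i:i+5]; g=np.radians(g)
        for k in range(int(n)):
            m=n-k; d=(np.array([x,y,z])-p)/m; w=-((g-psi+np.pi)%(2*np.pi)-np.pi)/m
            c,sn=np.cos(psi),np.sin(psi)
            r=np.round([c*d[0]+sn*d[1],sn*d[0]-c*d[1],-d[2]],0); w=round(w,3)
            out.append([jaw,*map(int,r),w])
            p=p+np.array([c*r[0]+sn*r[1],sn*r[0]-c*r[1],-r[2]]); psi-=w
    for i in range(0,len(out),5): print(out[i:i+5])
E
python3 plan.py 85 11 358 -295 145 90
```

```text
t 1.20 pos [ 191.1 -515.7  231.3] psi 20.33 F [0.1 0.2 0.4] gap 1.002
[[85.0, 21, -14, 8, np.float64(-0.111)], [85.0, 23, -11, 8, np.float64(-0.111)], [85.0, 24, -9, 8, np.float64(-0.11)], [85.0, 24, -6, 8, np.float64(-0.111)], [85.0, 25, -3, 8, np.float64(-0.11)]]
[[85.0, 25, 0, 8, np.float64(-0.111)], [85.0, 25, 2, 8, np.float64(-0.11)], [85.0, 25, 5, 8, np.float64(-0.111)], [85.0, 24, 8, 7, np.float64(-0.11)], [85.0, 22, 11, 8, np.float64(-0.111)]]
[[85.0, 22, 13, 7, np.float64(-0.11)]]
```

>>> arm_command(
  commands=[
    [[85, 21, -14, 8, -0.111], [85, 23, -11, 8, -0.111], [85, 24, -9, 8, -0.11], [85, 24, -6, 8, -0.111], [85, 25, -3, 8, -0.11]],
  ],
)

```text
t: 1.62
position: [0.2673, -0.4138, 0.191]
ee_rot: [2.82, 1.385, -0.0]
force: [0.4, -0.0, -0.5]
finger_gap: 0.993
```

>>> arm_command(
  commands=[
    [[85, 25, 0, 8, -0.111], [85, 25, 2, 8, -0.11], [85, 25, 5, 8, -0.111], [85, 24, 8, 7, -0.11], [85, 22, 11, 8, -0.111]],
  ],
)

```text
t: 2.03
position: [0.3438, -0.3141, 0.1522]
ee_rot: [2.334, 2.102, -0.0]
force: [-0.3, -0.6, 0.2]
finger_gap: 0.991
```

>>> arm_command(
  commands=[
    [[85, 22, 13, 7, -0.11], [85, 0, 0, 0, 0], [85, 0, 0, 0, 0]],
  ],
)

```text
t: 2.28
position: [0.3588, -0.2936, 0.1451]
ee_rot: [-2.219, -2.223, 0.0]
force: [-0.3, -0.5, 1.0]
finger_gap: 0.997
```

>>> arm_command(
  commands=[
    [[85, -1, -1, 25, 0], [85, 0, 0, 30, 0], [85, 0, 0, 20, 0], [85, 0, 0, 10, 0], [85, 0, 0, 0, 0]],
  ],
)

```text
t: 2.7
position: [0.356, -0.2956, 0.0585]
ee_rot: [-2.222, -2.216, -0.0]
force: [-0.1, -0.8, 0.4]
finger_gap: 0.996
```

>>> arm_command(
  commands=[
    [[30, 0, 0, 0, 0], [30, 0, 0, 0, 0], [30, 0, 0, 0, 0], [30, 0, 0, 0, 0], [30, 0, 0, 0, 0]],
  ],
  force=40,
)

```text
t: 3.12
position: [0.358, -0.297, 0.0621]
ee_rot: [2.219, 2.219, -0.001]
force: [-1.9, -0.0, 5.7]
finger_gap: 0.601
```

>>> arm_command(
  commands=[
    [[30, 0, 0, 0, 0], [30, 0, 0, 0, 0], [30, 0, 0, 0, 0]],
  ],
)

```text
t: 3.37
position: [0.358, -0.297, 0.0621]
ee_rot: [2.219, 2.219, -0.002]
force: [-1.1, 0.1, 5.8]
finger_gap: 0.602
```

Run:
```python
from h import *
p=manip.capture("side");cv2.imwrite("pics/g1.png",cv2.resize(p['pixels'][90:250,300:500,::-1],None,fx=3,fy=3,interpolation=cv2.INTER_CUBIC))
```

```text
(no output)
```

View pics/g1.png

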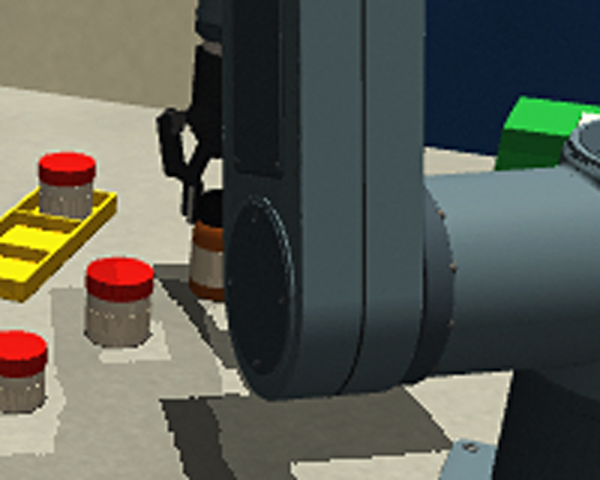

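The side crop shows the finger tip at about (188,215), at the lid/shoulder edge. The opening (51 mm) and the 6 N upward force say the tips are on the shoulder. I'll regrip 9 mm higher.

>>> arm_command(
  commands=[
    [[65, 0, 0, 0, 0], [65, 0, 0, 0, 0], [65, 0, 0, 0, 0], [65, 0, 0, -5, 0], [65, 0, 0, -5, 0]],
  ],
)

```text
t: 3.83
position: [0.3573, -0.2955, 0.0705]
ee_rot: [-2.221, -2.221, -0.0]
force: [0.4, -0.5, -0.5]
finger_gap: 0.761
```

>>> arm_command(
  commands=[
    [[65, 0, 0, 0, 0], [30, 0, 0, 0, 0], [30, 0, 0, 0, 0], [30, 0, 0, 0, 0], [30, 0, 0, 0, 0]],
  ],
)

```text
t: 4.25
position: [0.3577, -0.296, 0.0708]
ee_rot: [2.221, 2.221, -0.0]
force: [0.7, 0.6, 6.0]
finger_gap: 0.55
```

>>> arm_command(
  commands=[
    [[30, 0, 0, 0, 0], [30, 0, 0, 0, 0], [30, 0, 0, 0, 0]],
  ],
)

```text
t: 4.5
position: [0.3577, -0.296, 0.0708]
ee_rot: [2.221, 2.221, -0.0]
force: [0.3, 1.5, 5.7]
finger_gap: 0.551
```

>>> arm_command(
  commands=[
    [[30, 0, 0, -10, 0], [30, 0, 0, -25, 0], [30, 0, 0, -35, 0], [30, 0, 0, -35, 0], [30, 0, 0, -25, 0]],
  ],
)

```text
t: 4.92
position: [0.3576, -0.2958, 0.2025]
ee_rot: [2.221, 2.221, -0.0]
force: [0.3, -0.9, -2.2]
finger_gap: 0.549
```

```bash
python3 plan.py 30 20 552 304 200 90
```

```text
t 4.92 pos [ 357.6 -295.8  202.5] psi 90.00 F [ 0.3 -0.9 -2.2] gap 0.549
[[30.0, 30, 10, 0, np.float64(0.0)], [30.0, 30, 10, 0, np.float64(0.0)], [30.0, 30, 10, 0, np.float64(0.0)], [30.0, 30, 10, 0, np.float64(0.0)], [30.0, 30, 10, 0, np.float64(0.0)]]
[[30.0, 30, 10, 0, np.float64(0.0)], [30.0, 30, 10, 0, np.float64(0.0)], [30.0, 30, 10, 0, np.float64(0.0)], [30.0, 30, 10, 0, np.float64(0.0)], [30.0, 30, 9, 0, np.float64(0.0)]]
[[30.0, 30, 10, 0, np.float64(0.0)], [30.0, 30, 9, 0, np.float64(0.0)], [30.0, 30, 10, 0, np.float64(0.0)], [30.0, 30, 9, 0, np.float64(0.0)], [30.0, 30, 10, 0, np.float64(0.0)]]
[[30.0, 30, 9, 1, np.float64(0.0)], [30.0, 30, 10, 0, np.float64(0.0)], [30.0, 30, 9, 1, np.float64(0.0)], [30.0, 30, 10, 0, np.float64(0.0)], [30.0, 30, 9, 1, np.float64(0.0)]]
```

>>> arm_command(
  commands=[
    [[30, 15, 5, 0, 0], [30, 30, 10, 0, 0], [30, 30, 10, 0, 0], [30, 30, 10, 0, 0], [30, 30, 10, 0, 0]],
  ],
)

```text
t: 5.33
position: [0.4021, -0.1591, 0.1998]
ee_rot: [-2.222, -2.219, 0.0]
force: [0.0, 0.1, -2.1]
finger_gap: 0.548
```

>>> arm_command(
  commands=[
    [[30, 30, 10, 0, 0], [30, 30, 10, 0, 0], [30, 30, 10, 0, 0], [30, 30, 10, 0, 0], [30, 30, 10, 0, 0]],
  ],
)

```text
t: 5.75
position: [0.4521, -0.009, 0.1997]
ee_rot: [-2.221, -2.221, 0.001]
force: [0.9, -1.0, -2.5]
finger_gap: 0.548
```

>>> arm_command(
  commands=[
    [[30, 30, 10, 0, 0], [30, 30, 10, 0, 0], [30, 30, 10, 0, 0], [30, 30, 9, 0, 0], [30, 30, 9, 0, 0]],
  ],
)

```text
t: 6.17
position: [0.5001, 0.141, 0.1995]
ee_rot: [-2.22, -2.221, 0.002]
force: [1.1, -0.7, -2.5]
finger_gap: 0.547
```

>>> arm_command(
  commands=[
    [[30, 30, 9, 0, 0], [30, 30, 9, 0, 0], [30, 30, 9, 0, 0], [30, 30, 9, 0, 0], [30, 25, 9, 0, 0]],
  ],
)

```text
t: 6.58
position: [0.5449, 0.2864, 0.1992]
ee_rot: [-2.22, -2.221, 0.002]
force: [-0.1, -0.2, -1.6]
finger_gap: 0.547
```

>>> arm_command(
  commands=[
    [[30, 15, 5, 0, 0], [30, 5, 0, 0, 0], [30, 0, 0, 0, 0]],
  ],
)

```text
t: 6.83
position: [0.5497, 0.3054, 0.1989]
ee_rot: [-2.218, -2.223, 0.003]
force: [0.3, -0.2, -3.4]
finger_gap: 0.547
```

```bash
python3 plan.py 30 1 552 304 140 90
python3 - <<'E'
from h import *
p=manip.capture("top");cv2.imwrite("pics/t1.png",cv2.resize(p['pixels'][100:340,60:400,::-1],None,fx=2,fy=2))
E
```

```text
t 6.83 pos [549.7 305.4 198.9] psi 90.11 F [ 0.3 -0.2 -3.4] gap 0.547
[[30.0, -1, 2, 59, np.float64(0.002)]]
```

View pics/t1.png

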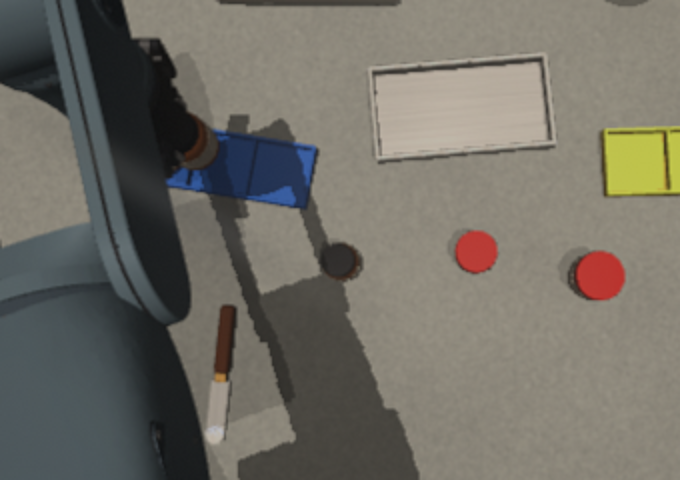

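The crop shows the held jar at about (195,145) above the blue tray, offset by parallax. Nothing else has moved. I'll lower it.

>>> arm_command(
  commands=[
    [[30, -1, 2, 25, 0], [30, 0, 0, 35, 0], [30, 0, 0, 30, 0], [30, 0, 0, 18, 0], [30, 0, 0, 5, 0]],
  ],
)

```text
t: 7.3
position: [0.5494, 0.3008, 0.0832]
ee_rot: [-2.221, -2.218, 0.012]
force: [-0.9, -0.8, -1.5]
finger_gap: 0.543
```

>>> arm_command(
  commands=[
    [[30, 0, 0, 3, 0], [30, 0, 0, 2, 0], [30, 0, 0, 2, 0], [30, 0, 0, 0, 0]],
  ],
)

```text
t: 7.63
position: [0.5534, 0.3034, 0.0817]
ee_rot: [2.221, 2.22, 0.003]
force: [0.3, 0.4, -2.5]
finger_gap: 0.549
```

>>> arm_command(
  commands=[
    [[30, 0, 0, 1, 0], [30, 0, 0, 1, 0], [30, 0, 0, 1, 0], [30, 0, 0, 0, 0]],
  ],
)

```text
t: 7.97
position: [0.5525, 0.3034, 0.0774]
ee_rot: [2.221, 2.222, 0.0]
force: [-0.4, -0.2, -2.7]
finger_gap: 0.546
```

>>> arm_command(
  commands=[
    [[30, 0, 0, 1, 0], [30, 0, 0, 1, 0], [30, 0, 0, 0, 0]],
  ],
)

```text
t: 8.22
position: [0.5523, 0.3033, 0.075]
ee_rot: [-2.221, -2.221, 0.001]
force: [-0.3, -0.5, -2.4]
finger_gap: 0.55
```

>>> arm_command(
  commands=[
    [[30, 0, 0, 1, 0], [30, 0, 0, 0, 0]],
  ],
)

```text
t: 8.38
position: [0.5525, 0.3034, 0.0749]
ee_rot: [2.221, 2.221, 0.0]
force: [-2.0, -0.5, 2.9]
finger_gap: 0.551
```

>>> arm_command(
  commands=[
    [[30, 0, 0, 1, 0], [30, 0, 0, 0, 0]],
  ],
)

```text
t: 8.55
position: [0.5526, 0.3034, 0.0748]
ee_rot: [2.221, 2.221, 0.001]
force: [-3.0, -1.4, 8.5]
finger_gap: 0.551
```

>>> arm_command(
  commands=[
    [[30, 0, 0, -1, 0], [70, 0, 0, 0, 0], [70, 0, 0, 0, 0], [70, 0, 0, 0, 0], [70, 0, 0, 0, 0]],
  ],
)

```text
t: 8.97
position: [0.5526, 0.3033, 0.0742]
ee_rot: [2.221, 2.221, 0.0]
force: [-0.8, 0.1, 0.1]
finger_gap: 0.815
```

>>> arm_command(
  commands=[
    [[80, 0, 0, -10, 0], [80, 0, 0, -25, 0], [80, 0, 0, -35, 0], [80, 0, 0, -10, 0], [80, 0, 0, 0, 0]],
  ],
)

```text
t: 9.38
position: [0.5551, 0.3043, 0.1592]
ee_rot: [2.219, 2.219, 0.012]
force: [0.4, 1.1, 0.1]
finger_gap: 0.933
```

```bash
python3 plan.py 80 8 426 150 130 90
```

```text
t 9.38 pos [555.1 304.3 159.2] psi 90.01 F [0.4 1.1 0.1] gap 0.933
[[80.0, -19, -16, 4, np.float64(0.0)], [80.0, -19, -16, 4, np.float64(0.0)], [80.0, -19, -16, 4, np.float64(0.0)], [80.0, -19, -16, 3, np.float64(0.0)], [80.0, -20, -16, 4, np.float64(0.0)]]
[[80.0, -19, -16, 3, np.float64(0.0)], [80.0, -20, -17, 4, np.float64(0.0)], [80.0, -19, -16, 3, np.float64(0.0)]]
```

>>> arm_command(
  commands=[
    [[80, -19, -16, 0, 0], [80, -19, -16, 0, 0], [80, -19, -16, 0, 0], [80, -19, -16, 0, 0], [80, -19, -16, 10, 0]],
  ],
)

```text
t: 9.8
position: [0.4722, 0.2077, 0.1447]
ee_rot: [2.22, 2.221, 0.002]
force: [-0.3, -0.4, 0.3]
finger_gap: 0.934
```

>>> arm_command(
  commands=[
    [[80, -19, -16, 10, 0], [80, -20, -16, 10, 0], [80, -20, -14, 10, 0], [80, 0, 0, 10, 0], [80, 0, 0, 0, 0]],
  ],
)

```text
t: 10.22
position: [0.4237, 0.1483, 0.1021]
ee_rot: [-2.221, -2.217, 0.006]
force: [0.1, 0.0, -0.2]
finger_gap: 0.932
```

```bash
python3 plan.py 80 1 426 150 54 90
```

```text
t 10.22 pos [423.7 148.3 102.1] psi 89.90 F [ 0.1  0.  -0.2] gap 0.932
[[80.0, 2, 2, 48, np.float64(-0.002)]]
```

>>> arm_command(
  commands=[
    [[80, 0, 1, 20, 0], [80, 0, 0, 20, 0], [80, 0, 0, 8, 0], [80, 0, 0, 0, 0], [80, 0, 0, 0, 0]],
  ],
)

```text
t: 10.63
position: [0.4275, 0.1496, 0.0563]
ee_rot: [-2.221, -2.221, 0.001]
force: [1.2, -0.2, 0.2]
finger_gap: 0.938
```

>>> arm_command(
  commands=[
    [[25, 0, -1, 2, 0], [25, 0, 0, 0, 0], [25, 0, 0, 0, 0], [25, 0, 0, 0, 0], [25, 0, 0, 0, 0]],
  ],
)

```text
t: 11.05
position: [0.4269, 0.1494, 0.0551]
ee_rot: [2.221, 2.221, 0.002]
force: [-1.5, -0.0, 6.4]
finger_gap: 0.455
```

>>> arm_command(
  commands=[
    [[25, 0, 0, 0, 0], [25, 0, 0, 0, 0], [25, 0, 0, 0, 0]],
  ],
)

```text
t: 11.3
position: [0.4269, 0.1494, 0.0551]
ee_rot: [2.221, 2.221, 0.002]
force: [-1.3, -0.9, 5.7]
finger_gap: 0.453
```

>>> arm_command(
  commands=[
    [[25, 0, 0, -10, 0], [25, 0, 0, -25, 0], [25, 0, 0, -25, 0], [25, 0, 0, -20, 0], [25, 0, 0, 0, 0]],
  ],
)

```text
t: 11.72
position: [0.4292, 0.1496, 0.1382]
ee_rot: [2.218, 2.218, 0.009]
force: [1.3, 0.2, -0.8]
finger_gap: 0.454
```

```bash
python3 plan.py 25 5 540 229 135 90
```

```text
t 11.72 pos [429.2 149.6 138.2] psi 90.01 F [ 1.3  0.2 -0.8] gap 0.454
[[25.0, 16, 22, 1, np.float64(0.0)], [25.0, 16, 22, 1, np.float64(0.0)], [25.0, 16, 22, 0, np.float64(0.0)], [25.0, 16, 22, 1, np.float64(0.0)], [25.0, 15, 23, 0, np.float64(0.0)]]
```

>>> arm_command(
  commands=[
    [[25, 12, 16, 0, 0], [25, 18, 25, 0, 0], [25, 18, 25, 0, 0], [25, 18, 25, 0, 0], [25, 14, 21, 0, 0]],
  ],
)

```text
t: 12.13
position: [0.5396, 0.2305, 0.1333]
ee_rot: [-2.221, -2.221, 0.0]
force: [0.9, -0.1, -1.0]
finger_gap: 0.457
```

>>> arm_command(
  commands=[
    [[25, 0, 0, 15, 0], [25, 0, 0, 25, 0], [25, 0, 0, 20, 0], [25, 0, 0, 8, 0], [25, 0, 0, 0, 0]],
  ],
)

```text
t: 12.55
position: [0.5362, 0.2288, 0.0632]
ee_rot: [-2.219, -2.219, 0.008]
force: [-0.7, -0.7, -1.4]
finger_gap: 0.454
```

>>> arm_command(
  commands=[
    [[25, 0, 0, 0, 0], [25, 0, 0, 1, 0], [25, 0, 0, 0, 0]],
  ],
)

```text
t: 12.8
position: [0.5395, 0.2295, 0.0666]
ee_rot: [2.221, 2.22, 0.003]
force: [-0.7, 0.4, -0.2]
finger_gap: 0.452
```

>>> arm_command(
  commands=[
    [[25, 0, 0, 2, 0], [25, 0, 0, 1, 0], [25, 0, 0, 1, 0], [25, 0, 0, 1, 0], [25, 0, 0, 0, 0]],
  ],
)

```text
t: 13.22
position: [0.5384, 0.2293, 0.0602]
ee_rot: [-2.221, -2.221, 0.0]
force: [0.2, 0.8, -0.4]
finger_gap: 0.453
```

>>> arm_command(
  commands=[
    [[25, 0, 0, 1, 0], [25, 0, 0, 0, 0]],
  ],
)

```text
t: 13.38
position: [0.5385, 0.2293, 0.0593]
ee_rot: [2.221, 2.221, 0.0]
force: [-0.0, 0.7, -0.2]
finger_gap: 0.455
```

>>> arm_command(
  commands=[
    [[25, 0, 0, 1, 0], [25, 0, 0, 0, 0]],
  ],
)

```text
t: 13.55
position: [0.5386, 0.2294, 0.0592]
ee_rot: [2.221, 2.221, 0.001]
force: [-2.0, -0.0, 6.6]
finger_gap: 0.452
```

>>> arm_command(
  commands=[
    [[25, 0, 0, -1, 0], [70, 0, 0, 0, 0], [70, 0, 0, 0, 0], [70, 0, 0, 0, 0], [70, 0, 0, 0, 0]],
  ],
)

```text
t: 13.97
position: [0.5384, 0.2293, 0.0592]
ee_rot: [-2.221, -2.221, 0.0]
force: [-0.1, -0.5, 0.6]
finger_gap: 0.821
```

>>> arm_command(
  commands=[
    [[80, 0, 0, -10, 0], [80, 0, 0, -25, 0], [80, 0, 0, -35, 0], [80, 0, 0, -10, 0], [80, 0, 0, 0, 0]],
  ],
)

```text
t: 14.38
position: [0.5411, 0.2299, 0.1438]
ee_rot: [2.218, 2.218, 0.011]
force: [0.4, -0.9, 0.2]
finger_gap: 0.938
```

>>> arm_command(
  commands=[
    [[80, -15, -6, 0, 0], [80, -30, -12, 0, 0], [80, -35, -15, 0, 0], [80, -35, -15, 0, 0], [80, -35, -15, 0, 0]],
  ],
)

```text
t: 14.8
position: [0.4738, 0.0783, 0.1383]
ee_rot: [-2.219, -2.222, 0.002]
force: [0.0, -0.4, 1.0]
finger_gap: 0.931
```

>>> arm_command(
  commands=[
    [[80, -35, -15, 0, 0], [80, -30, -12, 15, 0], [80, -20, -8, 15, 0], [80, -10, -4, 15, 0], [80, 0, 0, 0, 0]],
  ],
)

```text
t: 15.22
position: [0.4331, -0.0168, 0.0915]
ee_rot: [-2.221, -2.214, 0.005]
force: [-0.5, 0.1, 0.0]
finger_gap: 0.935
```

```bash
python3 - <<'E'
from h import *
p=manip.capture("top")
for n in('jar_large','jar_small','pot_small','pot_large','stock_jar'):
    for r in manip.cut_out(p,n)[:3]:
        P=cloud(p,r['mask'])
        if len(P)>10: print(n,round(r['conf'],2),r['box'],*lid(P,0,0))
cv2.imwrite("pics/t2.png",cv2.resize(p['pixels'][100:340,60:480,::-1],None,fx=1.9,fy=1.9))
E
python3 plan.py 80 1 437 -16 32 90
```

```text
jar_large 0.56 [152.8, 164.8, 27.9, 25.0] [0.55265209 0.30173527] [0.55246118 0.30160354] 0.09810421585065385 326
jar_small 0.89 [188.5, 172.2, 18.8, 21.4] [0.53695009 0.22888503] [0.53678192 0.22884267] 0.08123425374333022 204
pot_large 0.56 [366.9, 228.5, 4.2, 17.6] [ 0.40600037 -0.18505737] [ 0.40730502 -0.18497897] 0.06281473189644358 100
stock_jar 0.8 [117.7, 159.0, 34.4, 26.6] [0.56583685 0.37717774] [0.56571271 0.37783864] 0.09827215816222337 334
t 15.52 pos [437.3 -15.1  95. ] psi 90.08 F [ 0.2  0.2 -0.2] gap 0.939
[[80.0, -1, 0, 63, np.float64(0.001)]]
```

View pics/t2.png

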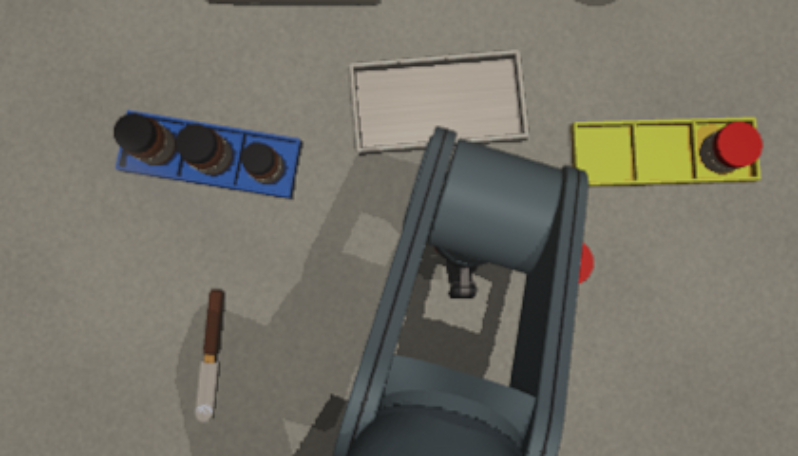

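All three brown jars stand upright in the blue tray, at about (142,135), (205,150) and (265,162), with the stock jar unmoved. Next is the small pot.

>>> arm_command(
  commands=[
    [[80, -1, 0, 20, 0], [80, 0, 0, 25, 0], [80, 0, 0, 12, 0], [80, 0, 0, 5, 0], [80, 0, 0, 0, 0]],
  ],
)

```text
t: 15.93
position: [0.4361, -0.0159, 0.0317]
ee_rot: [-2.219, -2.222, 0.001]
force: [0.5, 0.1, 0.8]
finger_gap: 0.934
```

>>> arm_command(
  commands=[
    [[35, 0, 0, 0, 0], [35, 0, 0, 0, 0], [35, 0, 0, 0, 0], [35, 0, 0, 0, 0], [35, 0, 0, 0, 0]],
  ],
)

```text
t: 16.35
position: [0.4375, -0.0168, 0.0337]
ee_rot: [2.22, 2.22, 0.002]
force: [0.2, 1.2, 6.6]
finger_gap: 0.589
```

>>> arm_command(
  commands=[
    [[35, 0, 0, 0, 0], [35, 0, 0, 0, 0], [35, 0, 0, 0, 0]],
  ],
)

```text
t: 16.6
position: [0.4376, -0.0168, 0.0337]
ee_rot: [2.22, 2.22, 0.002]
force: [-0.9, 1.9, 6.6]
finger_gap: 0.59
```

>>> arm_command(
  commands=[
    [[35, 0, 0, -10, 0], [35, 0, 0, -25, 0], [35, 0, 0, -35, 0], [35, 0, 0, -30, 0], [35, 0, 0, -10, 0]],
  ],
)

```text
t: 17.02
position: [0.4389, -0.0174, 0.1471]
ee_rot: [2.216, 2.217, 0.006]
force: [0.4, -0.1, -0.3]
finger_gap: 0.592
```

>>> arm_command(
  commands=[
    [[35, -15, 6, 0, 0], [35, -30, 12, 0, 0], [35, -30, 13, 0, 0], [35, -30, 13, 0, 0], [35, -30, 13, 0, 0]],
  ],
)

```text
t: 17.43
position: [0.494, -0.1531, 0.1432]
ee_rot: [2.22, 2.221, 0.001]
force: [0.6, -0.3, -1.2]
finger_gap: 0.588
```

>>> arm_command(
  commands=[
    [[35, -30, 13, 0, 0], [35, -30, 13, 0, 0], [35, -30, 13, 0, 0], [35, -30, 12, 0, 0], [35, -25, 8, 0, 0]],
  ],
)

```text
t: 17.85
position: [0.5534, -0.2991, 0.1429]
ee_rot: [2.221, 2.219, 0.0]
force: [0.8, -0.4, -0.7]
finger_gap: 0.59
```

>>> arm_command(
  commands=[
    [[35, -10, 4, 0, 0], [35, 0, 0, 0, 0], [35, 0, 0, 0, 0]],
  ],
)

```text
t: 18.1
position: [0.5561, -0.3063, 0.1422]
ee_rot: [-2.221, -2.22, -0.0]
force: [1.0, 0.9, -2.2]
finger_gap: 0.591
```

```bash
python3 plan.py 35 1 557 -307 42 90
```

```text
t 18.10 pos [ 556.1 -306.3  142.2] psi 89.95 F [ 1.   0.9 -2.2] gap 0.591
[[35.0, -1, 1, 100, np.float64(-0.001)]]
```

>>> arm_command(
  commands=[
    [[35, -1, 1, 25, 0], [35, 0, 0, 35, 0], [35, 0, 0, 25, 0], [35, 0, 0, 12, 0], [35, 0, 0, 2, 0]],
  ],
)

```text
t: 18.52
position: [0.5556, -0.3047, 0.0407]
ee_rot: [-2.216, -2.218, 0.001]
force: [-1.1, 0.2, -0.8]
finger_gap: 0.589
```

>>> arm_command(
  commands=[
    [[35, 0, 0, 1, 0], [35, 0, 0, 1, 0], [35, 0, 0, 1, 0], [35, 0, 0, 0, 0]],
  ],
)

```text
t: 18.85
position: [0.5583, -0.3082, 0.0419]
ee_rot: [2.219, 2.22, 0.0]
force: [0.4, 0.2, -0.4]
finger_gap: 0.587
```

>>> arm_command(
  commands=[
    [[35, 0, 0, 1, 0], [35, 0, 0, 0, 0]],
  ],
)

```text
t: 19.02
position: [0.5578, -0.308, 0.04]
ee_rot: [2.221, 2.221, 0.0]
force: [-0.2, -0.1, -0.7]
finger_gap: 0.588
```

>>> arm_command(
  commands=[
    [[35, 0, 0, 1, 0], [35, 0, 0, 1, 0], [35, 0, 0, 0, 0]],
  ],
)

```text
t: 19.27
position: [0.5576, -0.3079, 0.0378]
ee_rot: [2.221, 2.221, 0.0]
force: [-1.3, 0.3, 2.9]
finger_gap: 0.593
```

>>> arm_command(
  commands=[
    [[35, 0, 0, 1, 0], [35, 0, 0, 0, 0]],
  ],
)

```text
t: 19.43
position: [0.5576, -0.3079, 0.0377]
ee_rot: [2.221, 2.221, -0.0]
force: [-3.0, 1.3, 9.0]
finger_gap: 0.592
```

>>> arm_command(
  commands=[
    [[35, 0, 0, -1, 0], [72, 0, 0, 0, 0], [72, 0, 0, 0, 0], [72, 0, 0, 0, 0], [72, 0, 0, 0, 0]],
  ],
)

```text
t: 19.85
position: [0.5574, -0.3076, 0.037]
ee_rot: [-2.221, -2.221, 0.0]
force: [-0.5, -0.2, -0.0]
finger_gap: 0.842
```

>>> arm_command(
  commands=[
    [[85, 0, 0, -10, 0], [85, 0, 0, -25, 0], [85, 0, 0, -35, 0], [85, 0, 0, -25, 0], [85, 0, 0, 0, 0]],
  ],
)

```text
t: 20.27
position: [0.5606, -0.31, 0.1396]
ee_rot: [2.213, 2.213, 0.002]
force: [0.4, -1.3, 0.3]
finger_gap: 0.993
```

>>> arm_command(
  commands=[
    [[85, 15, -15, 0, 0], [85, 25, -26, 0, 0], [85, 27, -29, 0, 0], [85, 27, -29, 0, 0], [85, 25, -27, 0, 0]],
  ],
)

```text
t: 20.68
position: [0.4297, -0.1871, 0.1323]
ee_rot: [-2.221, -2.221, 0.0]
force: [0.6, -0.5, 0.7]
finger_gap: 0.995
```

>>> arm_command(
  commands=[
    [[85, 17, -17, 0, 0], [85, 7, -8, 10, 0], [85, 0, 0, 20, 0], [85, 0, 0, 0, 0], [85, 0, 0, 0, 0]],
  ],
)

```text
t: 21.1
position: [0.4061, -0.1644, 0.1023]
ee_rot: [-2.22, -2.221, 0.0]
force: [0.4, -0.2, -0.1]
finger_gap: 0.997
```

```bash
python3 plan.py 85 1 407 -164 43 90
```

```text
t 21.10 pos [ 406.1 -164.4  102.3] psi 90.00 F [ 0.4 -0.2 -0.1] gap 0.997
[[85.0, 0, 1, 59, np.float64(0.0)]]
```

>>> arm_command(
  commands=[
    [[85, 0, 1, 20, 0], [85, 0, 0, 20, 0], [85, 0, 0, 14, 0], [85, 0, 0, 4, 0], [85, 0, 0, 0, 0]],
  ],
)

```text
t: 21.52
position: [0.4076, -0.1649, 0.0441]
ee_rot: [-2.221, -2.22, 0.0]
force: [0.0, 0.4, -0.2]
finger_gap: 0.997
```

>>> arm_command(
  commands=[
    [[40, 0, 0, 0, 0], [40, 0, 0, 0, 0], [40, 0, 0, 0, 0], [40, 0, 0, 0, 0], [40, 0, 0, 0, 0]],
  ],
)

```text
t: 21.93
position: [0.4084, -0.1654, 0.0457]
ee_rot: [2.219, 2.22, 0.0]
force: [-1.4, -0.8, 5.6]
finger_gap: 0.684
```

>>> arm_command(
  commands=[
    [[40, 0, 0, 0, 0], [40, 0, 0, 0, 0], [40, 0, 0, 0, 0]],
  ],
)

```text
t: 22.18
position: [0.4084, -0.1654, 0.0457]
ee_rot: [2.219, 2.22, 0.001]
force: [-0.9, 0.9, 5.7]
finger_gap: 0.687
```

>>> arm_command(
  commands=[
    [[40, 0, 0, -10, 0], [40, 0, 0, -25, 0], [40, 0, 0, -35, 0], [40, 0, 0, -20, 0], [40, 0, 0, 0, 0]],
  ],
)

```text
t: 22.6
position: [0.4102, -0.1666, 0.1392]
ee_rot: [2.214, 2.215, 0.002]
force: [0.5, 0.1, -1.5]
finger_gap: 0.682
```

```bash
python3 plan.py 40 6 556 -225 130 90
```

```text
t 22.60 pos [ 410.2 -166.6  139.2] psi 90.01 F [ 0.5  0.1 -1.5] gap 0.682
[[40.0, -10, 24, 2, np.float64(0.0)], [40.0, -10, 24, 1, np.float64(0.0)], [40.0, -10, 24, 2, np.float64(0.0)], [40.0, -9, 25, 1, np.float64(0.0)], [40.0, -10, 24, 2, np.float64(0.0)]]
[[40.0, -9, 25, 1, np.float64(0.0)]]
```

>>> arm_command(
  commands=[
    [[40, -6, 14, 0, 0], [40, -11, 28, 0, 0], [40, -12, 29, 0, 0], [40, -12, 29, 0, 0], [40, -11, 28, 0, 0]],
  ],
)

```text
t: 23.02
position: [0.5366, -0.2171, 0.1339]
ee_rot: [-2.222, -2.221, 0.0]
force: [-0.7, -0.1, -0.7]
finger_gap: 0.687
```

>>> arm_command(
  commands=[
    [[40, -6, 15, 0, 0], [40, -2, 5, 0, 0], [40, 0, 0, 0, 0], [40, 0, 0, 0, 0]],
  ],
)

```text
t: 23.35
position: [0.5543, -0.224, 0.1335]
ee_rot: [-2.22, -2.22, 0.001]
force: [-0.7, -0.1, -1.2]
finger_gap: 0.684
```

>>> arm_command(
  commands=[
    [[40, 0, 0, 20, 0], [40, 0, 0, 30, 0], [40, 0, 0, 20, 0], [40, 0, 0, 10, 0], [40, 0, 0, 0, 0]],
  ],
)

```text
t: 23.77
position: [0.5527, -0.2231, 0.052]
ee_rot: [-2.218, -2.217, 0.002]
force: [0.3, 0.5, -0.8]
finger_gap: 0.685
```

>>> arm_command(
  commands=[
    [[40, 0, 0, 0, 0], [40, 0, 0, 1, 0], [40, 0, 0, 0, 0]],
  ],
)

```text
t: 24.02
position: [0.5563, -0.2253, 0.0549]
ee_rot: [2.219, 2.219, 0.001]
force: [0.4, -0.8, -1.8]
finger_gap: 0.685
```

>>> arm_command(
  commands=[
    [[40, 0, 0, 1, 0], [40, 0, 0, 1, 0], [40, 0, 0, 0, 0], [40, 0, 0, 0, 0]],
  ],
)

```text
t: 24.35
position: [0.5556, -0.2247, 0.0515]
ee_rot: [2.221, 2.221, 0.0]
force: [0.2, -0.4, -0.7]
finger_gap: 0.686
```

>>> arm_command(
  commands=[
    [[40, 0, 0, 1, 0], [40, 0, 0, 0, 0]],
  ],
)

```text
t: 24.52
position: [0.5554, -0.2246, 0.0502]
ee_rot: [-2.221, -2.221, 0.0]
force: [0.4, -0.8, -0.3]
finger_gap: 0.682
```

>>> arm_command(
  commands=[
    [[40, 0, 0, 1, 0], [40, 0, 0, 0, 0]],
  ],
)

```text
t: 24.68
position: [0.5555, -0.2247, 0.0498]
ee_rot: [2.221, 2.221, 0.0]
force: [-1.9, 1.9, 4.2]
finger_gap: 0.683
```

>>> arm_command(
  commands=[
    [[40, 0, 0, 0, 0], [78, 0, 0, 0, 0], [78, 0, 0, 0, 0], [78, 0, 0, 0, 0], [78, 0, 0, 0, 0]],
  ],
)

```text
t: 25.1
position: [0.5555, -0.2247, 0.0491]
ee_rot: [-2.221, -2.221, 0.0]
force: [0.7, 0.2, 0.2]
finger_gap: 0.913
```

>>> arm_command(
  commands=[
    [[78, 0, 0, -10, 0], [78, 0, 0, -25, 0], [78, 0, 0, -35, 0], [78, 0, 0, -35, 0], [78, 0, 0, -10, 0]],
  ],
)

```text
t: 25.52
position: [0.5581, -0.2262, 0.171]
ee_rot: [2.215, 2.215, 0.003]
force: [2.0, -0.5, 0.3]
finger_gap: 0.915
```

```bash
python3 - <<'E'
from h import *
np.set_printoptions(precision=4,suppress=True)
p=manip.capture("top")
for n in('pot_small','pot_large','stock_pot'):
    for r in manip.cut_out(p,n)[:3]:
        P=cloud(p,r['mask'])
        if len(P)>10: print(n,round(r['conf'],2),r['box'],*lid(P,0,0))
hsv=cv2.cvtColor(p['pixels'],cv2.COLOR_RGB2HSV)
r=manip.cut_out(p,'spatula')[0]; m=r['mask']; print(r['conf'],r['box'])
# dark-brown handle by colour near the spatula box
x,y,w,h=map(int,r['box']); box=np.zeros(m.shape,bool); box[y-4:y+h+4,x-4:x+w+4]=1
hm=box&(hsv[...,1]>110)&(p['pixels'][...,0].astype(int)>p['pixels'][...,2]+15)
W=ray(p,contour(hm),.018)[:,:2]*1000; print('handle rect',cv2.minAreaRect(W.astype(np.float32)))
P=cloud(p,m);print('extent x',P[:,0].min(),P[:,0].max())
W=ray(p,contour(m),.012)[:,:2]*1000; print('all rect',cv2.minAreaRect(W.astype(np.float32)))
cv2.imwrite("pics/t3.png",p['pixels'][:,:,::-1])
E
python3 plan.py 85 14 331 295 110 175
```

```text
pot_large 0.96 [366.4, 166.0, 27.2, 25.5] [ 0.5575 -0.2189] [ 0.555  -0.2205] 0.0668990612556117 365
stock_pot 0.87 [427.2, 165.6, 32.6, 23.1] [ 0.559  -0.3874] [ 0.559  -0.3878] 0.06675405781742008 428
0.84 [165.4, 252.9, 10.1, 70.8]
handle rect ((325.6564636230469, 295.14111328125), (16.011747360229492, 91.08863067626953), 85.4278335571289)
extent x 0.20449164256213245 0.3732512344533811
all rect ((289.39056396484375, 298.6865539550781), (22.773590087890625, 168.87533569335938), 86.26737213134766)
t 25.77 pos [ 554.6 -224.1  163. ] psi 90.00 F [ 0.3 -0.5 -0.9] gap 0.911
[[85.0, 37, -16, 4, np.float64(-0.106)], [85.0, 39, -12, 4, np.float64(-0.106)], [85.0, 40, -8, 4, np.float64(-0.106)], [85.0, 40, -4, 4, np.float64(-0.106)], [85.0, 40, 1, 4, np.float64(-0.106)]]
[[85.0, 40, 5, 4, np.float64(-0.106)], [85.0, 39, 9, 4, np.float64(-0.106)], [85.0, 38, 13, 4, np.float64(-0.106)], [85.0, 37, 17, 3, np.float64(-0.106)], [85.0, 34, 21, 4, np.float64(-0.106)]]
[[85.0, 32, 25, 3, np.float64(-0.106)], [85.0, 29, 28, 4, np.float64(-0.106)], [85.0, 26, 31, 3, np.float64(-0.106)], [85.0, 23, 33, 4, np.float64(-0.106)]]
```

View pics/t3.png

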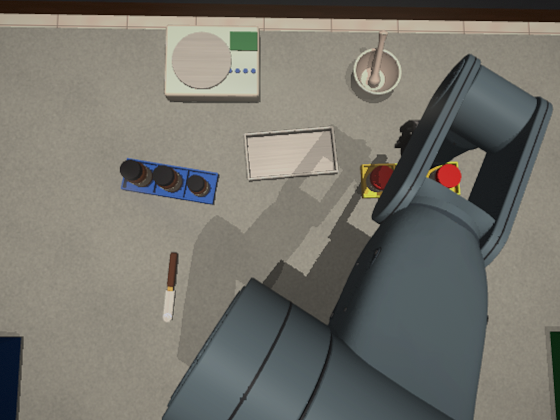

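Both pots are in the yellow tray: the lid at (380,178) and the stock pot at (448,176), with the small pot hidden behind the arm. The spatula is unmoved, handle at (173,268) and tip at (168,318).

```bash
python3 plan.py 50 20 322 296 110 175.5 | sed 's/np.float64(\([-.0-9]*\))/\1/g'
```

```text
t 25.77 pos [ 554.6 -224.1  163. ] psi 90.00 F [ 0.3 -0.5 -0.9] gap 0.911
[[50.0, 26, -12, 3, -0.075], [50.0, 27, -10, 3, -0.075], [50.0, 27, -8, 3, -0.075], [50.0, 28, -5, 3, -0.075], [50.0, 28, -3, 3, -0.075]]
[[50.0, 28, -1, 3, -0.074], [50.0, 29, 1, 2, -0.075], [50.0, 28, 3, 3, -0.074], [50.0, 28, 5, 2, -0.075], [50.0, 28, 7, 3, -0.074]]
[[50.0, 27, 9, 2, -0.075], [50.0, 26, 11, 3, -0.074], [50.0, 25, 13, 2, -0.075], [50.0, 24, 15, 3, -0.074], [50.0, 23, 17, 2, -0.075]]
[[50.0, 22, 18, 3, -0.074], [50.0, 21, 20, 2, -0.075], [50.0, 19, 22, 3, -0.074], [50.0, 17, 23, 2, -0.075], [50.0, 16, 23, 3, -0.074]]
```

>>> arm_command(
  commands=[
    [[60, 26, -12, 3, -0.075], [60, 27, -10, 3, -0.075], [60, 27, -8, 3, -0.075], [60, 28, -5, 3, -0.075], [60, 28, -3, 3, -0.075]],
  ],
)

```text
t: 26.18
position: [0.4952, -0.0934, 0.147]
ee_rot: [-1.762, -2.596, 0.001]
force: [1.0, -0.4, 0.9]
finger_gap: 0.7
```

>>> arm_command(
  commands=[
    [[60, 28, -1, 3, -0.074], [60, 29, 1, 2, -0.075], [60, 28, 3, 3, -0.074], [60, 28, 5, 2, -0.075], [60, 28, 7, 3, -0.074]],
  ],
)

```text
t: 26.6
position: [0.4373, 0.0365, 0.1345]
ee_rot: [-1.252, -2.878, 0.001]
force: [1.1, 0.0, -0.6]
finger_gap: 0.701
```

>>> arm_command(
  commands=[
    [[60, 27, 9, 2, -0.075], [60, 26, 11, 3, -0.074], [60, 25, 13, 2, -0.075], [60, 24, 15, 3, -0.074], [60, 23, 17, 2, -0.075]],
  ],
)

```text
t: 27.02
position: [0.3797, 0.1657, 0.1225]
ee_rot: [-0.696, -3.06, 0.002]
force: [0.5, 0.2, -0.4]
finger_gap: 0.703
```

>>> arm_command(
  commands=[
    [[60, 22, 18, 3, -0.074], [60, 21, 20, 2, -0.075], [60, 19, 22, 3, -0.074], [60, 17, 23, 2, -0.075], [60, 16, 23, 3, -0.074]],
  ],
)

```text
t: 27.43
position: [0.3207, 0.2957, 0.1097]
ee_rot: [-0.118, -3.136, 0.003]
force: [0.0, 0.0, -0.4]
finger_gap: 0.701
```

>>> arm_command(
  commands=[
    [[60, 0, 0, 0, 0], [60, 0, 0, 0, 0], [60, 0, 0, 0, 0]],
  ],
)

```text
t: 27.68
position: [0.3218, 0.2943, 0.1102]
ee_rot: [-0.124, -3.137, 0.003]
force: [-0.8, 0.2, 0.8]
finger_gap: 0.701
```

```bash
python3 plan.py 60 1 322 296 110 175.5
python3 - <<'E'
from h import *
p=manip.capture("side");cv2.imwrite("pics/s4.png",p['pixels'][:,:,::-1])
E
```

```text
t 27.68 pos [321.8 294.3 110.2] psi 175.48 F [-0.8  0.2  0.8] gap 0.701
[[60.0, 0, 2, 0, np.float64(-0.0)]]
```

View pics/s4.png

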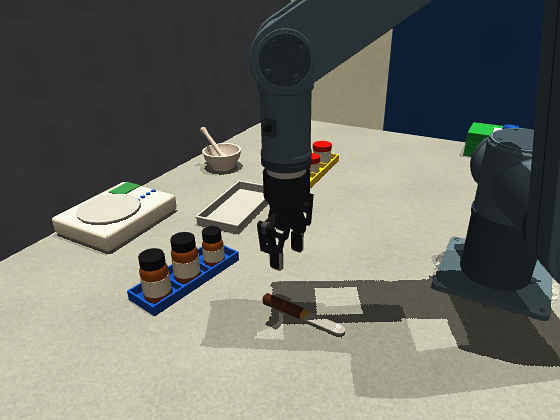

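The spatula lies straight below the gripper (handle at about (285,305)), and all three jars stand upright. I'll descend now.

>>> arm_command(
  commands=[
    [[60, 0, 1, 25, 0], [60, 0, 0, 30, 0], [60, 0, 0, 25, 0], [60, 0, 0, 12, 0], [60, 0, 0, 6, 0]],
  ],
)

```text
t: 28.15
position: [0.322, 0.2941, 0.0114]
ee_rot: [-0.128, -3.136, 0.003]
force: [-0.2, 0.6, 0.1]
finger_gap: 0.702
```

>>> arm_command(
  commands=[
    [[60, 0, 0, 4, 0], [60, 0, 0, 0, 0], [60, 0, 0, 0, 0], [60, 0, 0, 0, 0]],
  ],
)

```text
t: 28.48
position: [0.3236, 0.2963, 0.0102]
ee_rot: [0.124, 3.137, 0.002]
force: [-0.1, -0.3, 1.0]
finger_gap: 0.705
```

>>> arm_command(
  commands=[
    [[60, 0, 0, 3, 0], [60, 0, 0, 2, 0], [60, 0, 0, 0, 0], [60, 0, 0, 0, 0]],
  ],
)

```text
t: 28.82
position: [0.3226, 0.2961, 0.0044]
ee_rot: [0.123, 3.139, 0.0]
force: [0.1, -1.5, 0.2]
finger_gap: 0.7
```

>>> arm_command(
  commands=[
    [[5, 0, 0, 0, 0], [5, 0, 0, 0, 0], [5, 0, 0, 0, 0], [5, 0, 0, 0, 0], [5, 0, 0, 0, 0]],
  ],
)

```text
t: 29.23
position: [0.3228, 0.2961, 0.0045]
ee_rot: [0.124, 3.139, 0.0]
force: [-0.9, -0.4, 3.5]
finger_gap: 0.203
```

>>> arm_command(
  commands=[
    [[5, 0, 0, 0, 0], [5, 0, 0, 0, 0], [5, 0, 0, 0, 0]],
  ],
)

```text
t: 29.48
position: [0.3227, 0.2961, 0.0045]
ee_rot: [0.124, 3.139, 0.0]
force: [-1.9, -1.1, 4.9]
finger_gap: 0.194
```

>>> arm_command(
  commands=[
    [[5, 0, 0, -10, 0], [5, 0, 0, -30, 0], [5, 0, 0, -35, 0], [5, 0, 0, -35, 0], [5, 0, 0, -16, 0]],
  ],
  force=60,
)

```text
t: 29.9
position: [0.3241, 0.2969, 0.1338]
ee_rot: [0.123, 3.135, 0.004]
force: [0.5, 0.7, 0.0]
finger_gap: 0.189
```

>>> arm_command(
  commands=[
    [[5, 0, 0, 0, 0], [5, 0, 0, 0, 0]],
  ],
)

```text
t: 30.07
position: [0.323, 0.2962, 0.1307]
ee_rot: [0.124, 3.137, 0.002]
force: [0.1, 0.4, -1.3]
finger_gap: 0.188
```

```bash
python3 plan.py 5 20 627 -36 130 95.15 | sed 's/np.float64(\([-.0-9]*\))/\1/g'
python3 - <<'E'
from h import *
p=manip.capture("side");cv2.imwrite("pics/s5.png",cv2.resize(p['pixels'][160:360,180:400,::-1],None,fx=2.5,fy=2.5))
E
```

```text
t 30.07 pos [323.  296.2 130.7] psi 175.49 F [ 0.1  0.4 -1.3] gap 0.188
[[5.0, -16, -15, 0, 0.07], [5.0, -18, -14, 0, 0.07], [5.0, -18, -13, 0, 0.07], [5.0, -19, -12, 0, 0.07], [5.0, -20, -10, 0, 0.07]]
[[5.0, -21, -9, 0, 0.07], [5.0, -21, -7, 0, 0.07], [5.0, -22, -6, 0, 0.07], [5.0, -22, -4, 0, 0.07], [5.0, -22, -3, 0, 0.07]]
[[5.0, -23, -1, 0, 0.07], [5.0, -23, 0, 0, 0.07], [5.0, -22, 2, 0, 0.07], [5.0, -22, 4, 0, 0.07], [5.0, -22, 5, 0, 0.07]]
[[5.0, -22, 7, 0, 0.07], [5.0, -21, 8, 0, 0.071], [5.0, -20, 10, 0, 0.07], [5.0, -20, 11, 0, 0.071], [5.0, -19, 12, 1, 0.07]]
```

View pics/s5.png

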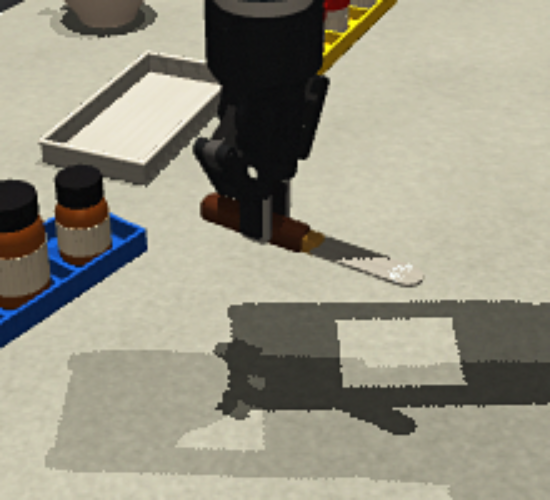

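The handle is gripped at about (265,225), the tool hangs level, and the tray is clear. I'll carry it over.

>>> arm_command(
  commands=[
    [[5, -16, -15, 0, 0.07], [5, -18, -14, 0, 0.07], [5, -18, -13, 0, 0.07], [5, -19, -12, 0, 0.07], [5, -20, -10, 0, 0.07]],
  ],
)

```text
t: 30.53
position: [0.3969, 0.2122, 0.1281]
ee_rot: [-0.673, -3.065, 0.003]
force: [-0.3, 0.1, -0.4]
finger_gap: 0.186
```

>>> arm_command(
  commands=[
    [[5, -21, -9, 0, 0.07], [5, -21, -7, 0, 0.07], [5, -22, -6, 0, 0.07], [5, -22, -4, 0, 0.07], [5, -22, -3, 0, 0.07]],
  ],
)

```text
t: 30.95
position: [0.4729, 0.1294, 0.1279]
ee_rot: [-1.196, -2.9, 0.003]
force: [0.3, 0.9, -0.3]
finger_gap: 0.191
```

>>> arm_command(
  commands=[
    [[5, -23, -1, 0, 0.07], [5, -23, 0, 0, 0.07], [5, -22, 2, 0, 0.07], [5, -22, 4, 0, 0.07], [5, -22, 5, 0, 0.07]],
  ],
)

```text
t: 31.37
position: [0.5492, 0.0464, 0.1276]
ee_rot: [-1.683, -2.648, 0.003]
force: [0.8, 0.8, -0.3]
finger_gap: 0.192
```

>>> arm_command(
  commands=[
    [[5, -22, 7, 0, 0.07], [5, -21, 8, 0, 0.071], [5, -20, 10, 0, 0.07], [5, -20, 11, 0, 0.071], [5, -19, 12, 0, 0.07]],
  ],
)

```text
t: 31.78
position: [0.6258, -0.037, 0.1272]
ee_rot: [-2.121, -2.312, 0.004]
force: [0.1, -0.2, -0.3]
finger_gap: 0.188
```

>>> arm_command(
  commands=[
    [[5, 0, 0, 25, 0], [5, 0, 0, 25, 0], [5, 0, 0, 10, 0], [5, 0, 0, 0, 0], [5, 0, 0, 0, 0]],
  ],
)

```text
t: 32.2
position: [0.6253, -0.0359, 0.0686]
ee_rot: [-2.117, -2.317, 0.003]
force: [0.3, -0.2, -0.7]
finger_gap: 0.192
```

```bash
python3 plan.py 5 1 627 -36 40 95.15
python3 - <<'E'
from h import *
p=manip.capture("side");cv2.imwrite("pics/s6.png",cv2.resize(p['pixels'][130:290,150:350,::-1],None,fx=3,fy=3))
E
```

```text
t 32.20 pos [625.3 -35.9  68.6] psi 95.17 F [ 0.3 -0.2 -0.7] gap 0.192
[[5.0, 0, 2, 29, np.float64(0.0)]]
```

View pics/s6.png

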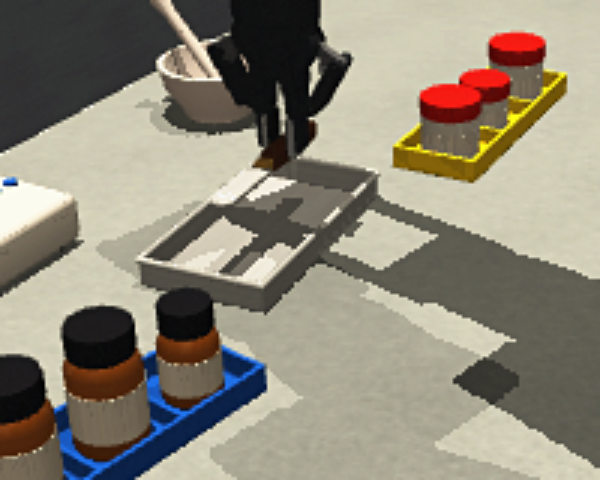

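The spatula is above and aligned with the steel tray, and all pots and jars are upright. I'll lower it.

>>> arm_command(
  commands=[
    [[5, 0, 1, 20, 0], [5, 0, 0, 20, 0], [5, 0, 0, 10, 0], [5, 0, 0, 3, 0], [5, 0, 0, 0, 0]],
  ],
)

```text
t: 32.67
position: [0.6274, -0.036, 0.0174]
ee_rot: [-2.119, -2.319, 0.0]
force: [-0.1, -0.9, -0.6]
finger_gap: 0.193
```

>>> arm_command(
  commands=[
    [[5, 0, 0, 2, 0], [5, 0, 0, 1, 0], [5, 0, 0, 0, 0], [5, 0, 0, 0, 0]],
  ],
)

```text
t: 33.0
position: [0.628, -0.0363, 0.0151]
ee_rot: [2.119, 2.318, 0.001]
force: [-0.6, 1.0, -1.2]
finger_gap: 0.194
```

>>> arm_command(
  commands=[
    [[5, 0, 0, 1, 0], [5, 0, 0, 1, 0], [5, 0, 0, 0, 0]],
  ],
)

```text
t: 33.25
position: [0.6274, -0.0362, 0.0122]
ee_rot: [-2.119, -2.319, 0.0]
force: [0.1, 0.3, -1.1]
finger_gap: 0.195
```

>>> arm_command(
  commands=[
    [[5, 0, 0, 1, 0], [5, 0, 0, 1, 0], [5, 0, 0, 1, 0], [5, 0, 0, 0, 0]],
  ],
)

```text
t: 33.58
position: [0.6273, -0.0362, 0.009]
ee_rot: [-2.119, -2.319, 0.0]
force: [0.8, 0.7, -0.2]
finger_gap: 0.19
```

>>> arm_command(
  commands=[
    [[5, 0, 0, 1, 0], [5, 0, 0, 0, 0]],
  ],
)

```text
t: 33.75
position: [0.6274, -0.0362, 0.0081]
ee_rot: [-2.119, -2.319, 0.0]
force: [-0.6, -0.4, -0.9]
finger_gap: 0.196
```

>>> arm_command(
  commands=[
    [[5, 0, 0, 1, 0], [5, 0, 0, 0, 0]],
  ],
)

```text
t: 33.92
position: [0.6276, -0.0363, 0.0077]
ee_rot: [2.119, 2.319, 0.0]
force: [0.0, 0.1, 1.4]
finger_gap: 0.195
```

>>> arm_command(
  commands=[
    [[40, 0, 0, 0, 0], [40, 0, 0, 0, 0], [40, 0, 0, 0, 0], [40, 0, 0, 0, 0]],
  ],
)

```text
t: 34.25
position: [0.6275, -0.0362, 0.0073]
ee_rot: [-2.119, -2.319, -0.0]
force: [0.2, 0.6, 0.1]
finger_gap: 0.467
```

>>> arm_command(
  commands=[
    [[40, 0, 0, -5, 0], [40, 0, 0, -15, 0], [40, 0, 0, -35, 0], [40, 0, 0, -35, 0], [40, 0, 0, -35, 0]],
  ],
)

```text
t: 34.67
position: [0.627, -0.0361, 0.1336]
ee_rot: [-2.119, -2.318, 0.001]
force: [0.8, -0.0, -0.1]
finger_gap: 0.47
```

>>> arm_command(
  commands=[
    [[40, 0, 0, -30, 0], [40, 0, -20, 0, 0], [40, 0, -35, 0, 0], [40, 0, -40, 0, 0], [40, 0, -40, 0, 0]],
  ],
)

```text
t: 35.08
position: [0.4917, -0.0483, 0.1626]
ee_rot: [2.118, 2.319, 0.0]
force: [-0.6, -0.9, 1.1]
finger_gap: 0.471
```

>>> arm_command(
  commands=[
    [[40, 0, -40, 0, 0], [40, 0, -40, 0, 0], [40, 0, -30, 0, 0], [40, 0, 0, 0, 0], [40, 0, 0, 0, 0]],
  ],
)

```text
t: 35.5
position: [0.3826, -0.0583, 0.163]
ee_rot: [2.12, 2.316, 0.001]
force: [0.4, 0.4, -0.0]
finger_gap: 0.468
```

Run:
```python
from h import *
np.set_printoptions(precision=4,suppress=True)
print(manip.get_state()['position'],manip.get_state()['t'])
a=[]
for n in("top","side"):
    p=manip.capture(n); cv2.imwrite(f"pics/e_{n}.png",p['pixels'][:,:,::-1])
    if n=='top':
        for k in list(DIM)+['stock_jar','stock_pot']:
            for r in manip.cut_out(p,k)[:2]:
                P=cloud(p,r['mask'])
                if len(P)>10: print(k,round(r['conf'],2),r['box'],*lid(P,0,0))
    for r in manip.cut_out(p,'spatula')[:1]:
        P=cloud(p,r['mask']);print(n,'spatula',r['conf'],r['box'],P.min(0),P.max(0),np.percentile(P[:,2],[5,50,95]))
```

```text
[ 0.3826 -0.0583  0.163 ] 35.5
jar_large 0.62 [120.8, 160.5, 94.6, 44.7] [0.5422 0.2858] [0.5498 0.3048] 0.020535480187953294 390
jar_large 0.56 [154.6, 165.3, 23.9, 27.9] [0.5524 0.3018] [0.5524 0.3018] 0.0984645099219076 315
jar_small 0.71 [187.7, 174.9, 21.5, 22.4] [0.5366 0.2293] [0.5368 0.2301] 0.08131806189822524 212
pot_large 0.88 [364.4, 163.1, 29.7, 30.8] [ 0.5548 -0.2237] [ 0.5552 -0.2243] 0.06638466612194122 458
pot_small 0.61 [401.3, 165.0, 27.1, 25.4] [ 0.5569 -0.3061] [ 0.5564 -0.3063] 0.05474106083817321 331
stock_jar 0.97 [120.6, 161.4, 30.9, 22.7] [0.5656 0.377 ] [0.5665 0.3775] 0.09825438853802483 326
stock_pot 0.76 [429.1, 165.1, 30.7, 26.6] [ 0.5579 -0.3869] [ 0.5571 -0.3877] 0.06658103321836464 424
stock_pot 0.64 [119.4, 159.7, 98.4, 45.8] [0.5433 0.29  ] [0.5498 0.3048] 0.020428012394713948 421
side spatula 0.63 [219.8, 189.6, 37.9, 32.2] [ 0.6093 -0.0946  0.0033] [0.6597 0.0843 0.0261] [0.0104 0.016  0.024 ]
```

View pics/e_top.png

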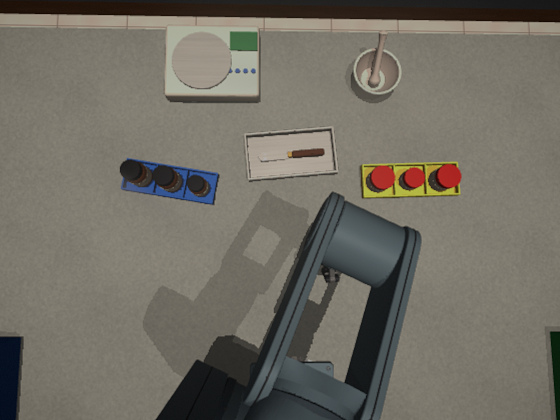

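View pics/e_side.png

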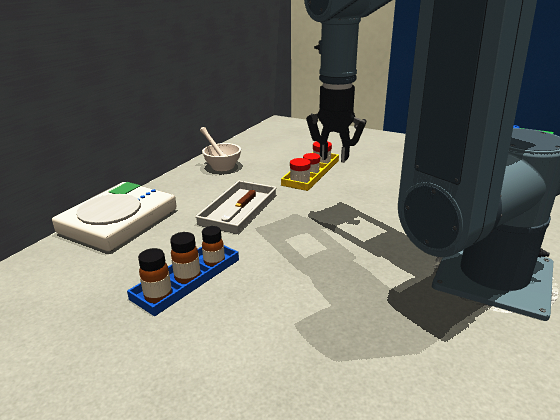

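The spatula lies flat inside the steel tray, from about (260,156) to (325,153) in the top view. All jars and pots are upright in their bays, and the gripper is clear of everything.

```bash
python3 -c "from station import manip; print(manip.job_done())"
```

```text
the job is handed in; nothing more can be done
None
```

The bench is cleared and the job is handed in, with the clock at about 36 s of the 112 s allowed. I moved the jars first, then the pots, then the spatula:

- **Jars:** the large jar is in the middle bay of the blue tray and the small jar in the end bay (y = -76 mm). I lowered each in 1 mm steps until the force reading showed contact (at most about 9 N) before letting go.
- **Pots:** the small pot is in the middle bay of the yellow tray and the large pot in the bay at y = +82 mm.
- **Spatula:** it lies on the floor of the steel tray, along its long side.

My first grip on the large jar landed on its shoulder. I opened before lifting and gripped it again 9 mm higher on the lid.

**Last checks:**
- **Positions:** lid heights and positions from the top camera put all four upright in their bays. The stock jar and stock pot are within about 1–2 mm of where they started.
- **Spatula:** the network did not report the spatula in the last top picture. I confirmed it lies flat inside the rim from both pictures and a side-camera detection (confidence 0.63).
- **False detections:** two detections (a jar_large at 0.62 and a stock_pot at 0.64) were the whole blue tray, so I ignored them.

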